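# Recharge the filament dryer and lock its camlock coupling

## Task

Recharge the drying canister on the printer cart. Turn the pan where it stands so that its handle, which pokes across into the canister, points to the back of the cart (straight away from the robot), and drop every drying puck from the pan into the canister. Then push the coupling fully home on the canister's grooved adaptor with its cam arms still up, and swing first one and then the other cam arm fully down; leave the other things on the cart where they are and do not tip the pan.

Things in the scene. Friction and masses are not known exactly. Their poses are not given: they have to be found in the camera images.
- canister: fixed round drying canister: clear drum 110 across (104 inside, floor 6 up), black flange 116 across with its top 74 up, then a metal grooved adaptor: body 63 across from 74 to 134 up, cam groove 53 across from 134 to 158 up, head 63 across from 158 up to the open top at 170; bore 47 down into the drum. Origin: centre of its underside, z up, x roughly to the back of the cart
- mouth (a point): centre of the canister's open top, 170 above the cart
- coupling: loose metal camlock coupling, 0.42 kg, standing mouth down: a cap 80 across and 50 high, bored 68.5 wide and 44 deep to fit over the adaptor's head (home: origin 126 above the canister's). Its cam arms sit on its +y and -y sides, pivoted 46 out and 26 up. Origin: centre of its mouth (underside), z up
- collar (a point): middle of the hex collar on the coupling's top, on its axis, 63 above its mouth: 36 across flats, 26 high (50 to 76 up), two flats square to the coupling's x axis; the place to grip it
- cam_left (a joint): cam arm on the coupling's +y side, 14 wide, 8 thick, pivoted about the coupling's x. 0: raised, 30 degrees above level; 1.0: 27 below level; 2.05 (stop): shut, hanging along the adaptor, outer face 54 from the coupling's axis. Stays where left (0.1 N m). Its lobe turns into the groove and locks; if the coupling is not home it meets the head and the arm stops short
- cam_right (a joint): the like arm on the coupling's -y side, same values
- cam_left_tip (a point): point in the middle of the left arm, 60 from its pivot; the bar ends at 62, its pull ring at 82
- cam_right_tip (a point): the same point on the right arm
- pan: loose small steel skillet, 0.7 kg, 200 across the rim, 38 high, floor 4 thick and 87 in radius inside, wall 3. Origin: centre of its underside, z up, x along its handle. The handle is a dark flat bar 18 wide and 7 thick that rises outward from 51 up at 124 from the pan's centre to 93 up at 216
- pan_grip (a point): middle of the handle bar, 150 from the pan's centre and 63 up
- pan_tip (a point): outer end of the handle, 216 from the pan's centre and 93 up
- puck1: pale pressed drying puck, a disc 32 across and 18 high, 25 g, lying in the pan; 3 to 5 of the five are present. Origin: centre of its underside
- puck2: pale pressed drying puck, a disc 32 across and 18 high, 25 g, lying in the pan; 3 to 5 of the five are present. Origin: centre of its underside
- puck3: pale pressed drying puck, a disc 32 across and 18 high, 25 g, lying in the pan; 3 to 5 of the five are present. Origin: centre of its underside
- puck4: pale pressed drying puck, a disc 32 across and 18 high, 25 g, lying in the pan; 3 to 5 of the five are present. Origin: centre of its underside
- puck5: pale pressed drying puck, a disc 32 across and 18 high, 25 g, lying in the pan; 3 to 5 of the five are present. Origin: centre of its underside
- cartridge: bystander: black ink cartridge, 85 x 32 x 58; origin under its centre; to be left alone
- stapler: bystander: chrome stapler, 135 x 36 x 55; origin under its centre; to be left alone
- sharpener: bystander: yellow plastic pencil sharpener, 42 x 22 x 19; origin under its centre; to be left alone
- clip: bystander: stainless spring binder clip, 32 x 26 x 16 with wire loops to x = 41; origin under its centre; to be left alone
- pencup: bystander: blue ceramic pencil cup, 80 across, 95 high, pencils to 165; origin under its centre; to be left alone
Things that resemble listed ones, but are neither listed nor needed, are in the scene too. Leave any black or turquoise look-alike of the puck2 alone. Leave any turquoise look-alike of the puck5 alone.

How it is judged:
By the outcome, as a careful person would: the job done as asked, in the order asked, and still so for the second after the job is handed in, with the robot touching nothing.
Of puck1, puck2, puck3, puck4, puck5 only 3 to 5 are there at a start; the rules pass over those that are not, and their reading is None.
At some moment in a run one of puck1, puck2, puck3, puck4, puck5, coupling may be knocked a few centimetres aside while the robot is not near it.
It also fails if it takes over 210 s, if anything falls off the work surface, if the arm or the gripper's body presses on something with over 40 N, if the wrist force passes 120 N, or if a joint passes its speed limit or range.

## Robot

A 7-joint arm with a two-finger parallel gripper is mounted at the origin on the work surface. World frame = base frame: x ahead of the robot, y to its left, z up, the work surface at z = 0. Lengths are in mm, angles in rad, forces in N, time in s.
With the tool pointing down it reaches from about 425 to 875 mm from the base axis. Payload 4.7 kg.
Tool frame: the origin (TCP) lies at the very end of the fingers, on their centre line; the grasp point (between the pads) lies r.grip_point_offset behind it (r.grip_point_offset is the distance from the TCP to the grasp point, in mm); z points along the fingers, y is the line along which they close (so a half turn about z gives the same grasp; the last joint's range is limited). The gripper opens to 85 mm and grips with 20 to 120 N. Pads are 22 mm wide; open, the fingers measure 114 mm over their backs; the gripper's body (76 mm by 85 mm) begins 54 mm behind the grasp point. The pads swing forward as they close: fully open they stand 13 mm farther back than shut.
Start: joints at [-1.314, 0.321, -0.07, 1.45, 0.023, 1.371, -0.057], TCP at [156.3, 630.948, 231.349] pointing down, gripper open.
Joint ranges: [-2.86, 2.86], [-0.3, 2.09], [-1.38, 1.24], [0.06, 2.45], [-1.56, 4.7], [0.09, 2.05], [-2.69, 2.69]. Speed limits (rad/s): [2.57, 2.57, 3.14, 3.14, 3.14, 3.14, 3.14].

## Interface

Orientations are given as a unit quaternion [w, x, y, z].
In Python, from cell import r gives the robot as it stands.
- The arm moves only by the shell command python3 -m crank 'ROWS'. ROWS is JSON, a list that holds one entry, the list of rows, each a list of 5 numbers: the shift along the tool's x, y, z in cm, then the turn about the tool's z in rad, then the finger opening in cm, from 0 to 8.54. In form: [[[x, y, z, spin, fingers], ...]]. A call has 1 to 12 rows; each row is the pose to reach, as a shift and turn from the pose commanded when the call began, along the tool's axes at that moment; what a row does not reach only later rows make up. A row lasts 1/8 s, in which the tool goes at most 62.5 mm and 10.7 degrees, less where a joint would pass 70% of its speed; a pose out of reach is approached as far as the arm can. A call with a gripper value outside its range is refused whole. The fingers move at their own pace and stop on an object; the grip force is fixed at half the most. Time passes only in rows, so rows that repeat a pose let the fingers close. It gives the time, the measured TCP pose, the force, the opening and the grip force at its end, in the units of the state.
- r.sense(): the state, without advancing time (a new reading comes with each control period).
- r.camera(name): name is "scene" or "top" or "wrist"; returns (picture, depth): 480x640x3 uint8, red, green, blue; 480x640 float32, mm along the optical axis (not along the pixel's ray), 0 where there is no reading.
- r.camera_info(name): a dict with "mtx" (3x3 intrinsics, pixels), "rvec" (rotation vector, rad) and "tvec" (3), from world to camera coordinates, as OpenCV has them. Camera axes: x right, y down, z forward; pixel columns grow to the right and rows downward; lengths in mm; the calibration is good to about 2 mm. A picture is of the moment at which its call begins: read the wrist's pose just before it. camera_info takes no time and is no camera call; for the wrist camera it gives the pose at the moment of the call.
- r.finish_job(): hands the job in; it is judged then, once.
The state is a dict: "clock": time; "joints": joint angles; "qvel": joint speeds; "effort": joint torques, N m; "tool_pos": TCP position; "ee_rot": TCP orientation; "contact_force": force on the tool from outside, world axes, zero at the start; "moment": the same for the moment, N m; "grip_width": finger opening in mm; "grip_force": force on a finger pad.
Only numpy, scipy, OpenCV 4.12 (cv2) and the standard library are available. Lean on these libraries where they do the work, as an engineer would, in place of code of your own. Each camera call takes 0.05 s, during which the arm holds its last target. There are 200 camera calls.

## Working session

There is one attempt and no reset: what is moved stays moved. The work goes in short steps, Python scripts to look and compute and a shell command to move; the robot and the scene stay as the last step left them, time stands still between calls to the robot, and variables do not carry over. Pictures are saved under pics/ and viewed, at most 14 in all, crops included, and the job is handed in when it is done.

```bash
ls; mkdir -p pics; cat > h.py <<'E'
import numpy as np, cv2
from cell import r
def cam(n):
    i=r.camera_info(n); p,d=r.camera(n)
    R,_=cv2.Rodrigues(np.array(i["rvec"],float)); return p,d,np.array(i["mtx"],float),R,np.array(i["tvec"],float).reshape(3)
def cloud(c):
    p,d,K,R,t=c
    v,u=np.mgrid[0:480,0:640]
    P=np.stack([(u-K[0,2])/K[0,0]*d,(v-K[1,2])/K[1,1]*d,d],-1)
    W=(P-t)@R; W[d<=0]=np.nan
    return W
def save(p,n): cv2.imwrite("pics/"+n,p[:,:,::-1])
def proj(c,X):
    q=(c[3]@np.asarray(X,float)+c[4]); q=c[2]@q; return q[:2]/q[2]
def R2(q):
    from scipy.spatial.transform import Rotation as Ro
    return Ro.from_quat([q[1],q[2],q[3],q[0]]).as_matrix()
E
python3 - <<'E'
from h import *
for n in("scene","top"):
    c=cam(n); save(c[0],n+"0.png"); np.savez(n+"0.npz",*c); print(n,-c[3].T@c[4])
s=r.sense(); print(s, r.grip_point_offset); print(R2(s["ee_rot"]))
E
```

```text
pics
scene [1004.02894925 -364.89188249  906.14851801]
top [ 380.65825626  -15.27033773 1300.57713787]
{'clock': 0.1, 'joints': array([-1.31390859,  0.32175154, -0.07007062,  1.451549  ,  0.02259644,
        1.37080365, -0.05691085]), 'qvel': array([ 1.03096060e-03, -1.94742527e-03, -4.63145861e-04, -1.62598847e-03,
       -2.20347266e-04, -1.76959243e-05,  7.29063159e-04]), 'effort': array([ 8.45351360e-05, -4.94878328e+01, -3.83724952e-01, -3.15207374e+01,
        1.32004113e-02,  7.43300887e-03, -1.76400727e-05]), 'tool_pos': array([156.20433491, 630.45661679, 230.33304562]), 'ee_rot': array([-5.74840190e-05,  1.21094489e-01,  9.92640610e-01, -8.60594330e-04]), 'contact_force': array([-0.08061275,  0.25039611, -0.22596763]), 'moment': array([-0.00667824,  0.04260286, -0.0354112 ]), 'grip_force': 0.0, 'grip_width': 85.44216037453815} 18.700000000000003
[[-9.70672243e-01  2.40406516e-01 -3.22548405e-04]
 [ 2.40406714e-01  9.70670768e-01 -1.69459977e-03]
 [-9.43045177e-05 -1.72244376e-03 -9.99998512e-01]]
```

```bash
sleep 1
```

```text
(no output)
```

View pics/scene0.png

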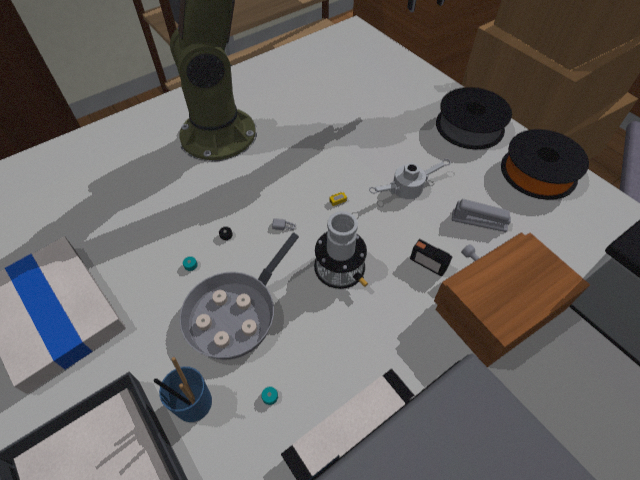

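View pics/top0.png

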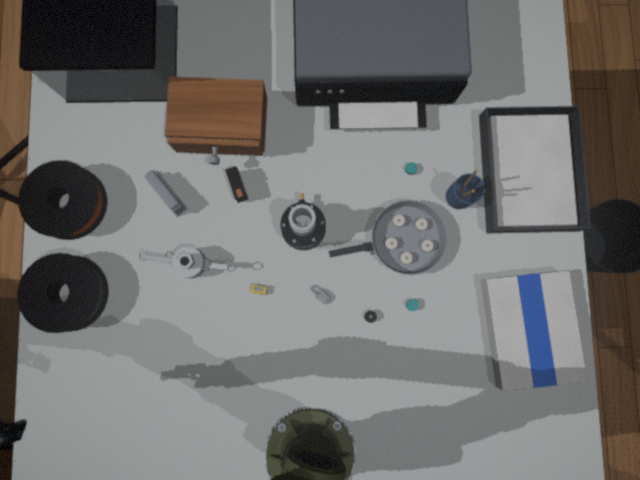

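```bash
python3 - <<'E'
from h import *
C={}
for n in("scene","top"):
    z=np.load(n+"0.npz"); C[n]=[z["arr_%d"%i] for i in range(5)]
Wt=cloud(C["top"]); Ws=cloud(C["scene"])
for n,W,pts in(("top",Wt,dict(mouthrim=(303,205),pan=(395,228),p1=(399,220),p2=(421,224),p3=(392,243),p4=(428,245),p5=(407,258),tip=(334,253),mid=(360,248),collar=(186,262),table=(260,240),pencup=(470,190),blk=(370,316),teal=(413,304),cart=(236,184),stap=(165,192),ye=(259,289),clip=(321,294))),
   ("scene",Ws,dict(p1=(219,297),p2=(243,300),p3=(203,321),p4=(249,327),p5=(222,338),tip=(293,238),mid=(278,256),collar=(410,172)))):
    for k,(u,v) in pts.items(): print(n,k,np.round(np.nanmedian(W[v-1:v+2,u-1:u+2].reshape(-1,3),0)))
def fit(m):
    A=np.c_[2*m,np.ones(len(m))]; s=np.linalg.lstsq(A,(m**2).sum(1),rcond=None)[0]; return s[:2],np.sqrt(s[2]+s[:2]@s[:2])
for n,W in(("top",Wt),("scene",Ws)):
    z=W[...,2]; 
    a=W[(z>165)&(z<175)&(np.hypot(W[...,0]-570,W[...,1]-10)<90)]; print(n,"mouth",len(a),np.nanmean(a,0),a.min(0),a.max(0)); print(fit(a[:,:2]))
    a=W[(z>34)&(z<42)&(W[...,1]<-130)&(W[...,1]>-420)&(W[...,0]>380)&(W[...,0]<660)]; print("panrim",len(a),fit(a[:,:2]),a.min(0),a.max(0))
    a=W[(z>60)&(z<100)&(np.hypot(W[...,0]-480,W[...,1]-320)<100)]; print("coup",len(a),a.mean(0),a.min(0),a.max(0))
E
```

```text
top mouthrim [608.   2. 168.]
top pan [ 573. -241.    4.]
top p1 [ 591. -249.   22.]
top p2 [ 580. -307.   22.]
top p3 [ 531. -228.   22.]
top p4 [ 523. -321.   22.]
top p5 [ 490. -266.   22.]
top tip [500. -71.  91.]
top mid [ 515. -139.   59.]
top collar [488. 297.  76.]
top table [549. 121.  -2.]
top pencup [ 670. -443.   28.]
top blk [ 342. -164.   19.]
top teal [ 370. -276.   19.]
top cart [690. 177.  51.]
top stap [672. 359.  53.]
top ye [418. 123.  17.]
top clip [401. -38.  14.]
scene p1 [ 494. -263.   23.]
scene p2 [ 533. -224.   23.]
scene p3 [ 525. -318.   23.]
scene p4 [ 595. -246.   23.]
scene p5 [ 583. -304.   23.]
scene tip [504. -67.  92.]
scene mid [ 511. -114.   72.]
scene collar [500. 290.  77.]
top mouth 247 [578.49357523   5.34327966 169.15705289] [547.84755194 -25.42738851 165.10414965] [610.58490296  35.59385657 174.27602968]
(array([579.05171437,   5.4505424 ]), np.float64(27.503043783479452))
panrim 361 (array([ 550.54179863, -275.65998714]), np.float64(101.30872186812243)) [ 446.70078569 -417.00901594   34.01045181] [ 658.47222127 -159.64867776   41.84317371]
coup 204 [490.98194615 300.64593895  74.72811359] [472.15495913 281.95337838  60.54925985] [510.16522099 320.67074235  82.88251088]
scene mouth 340 [580.03448017   6.52638175 170.35684336] [547.82626512 -24.59205416 165.11757258] [609.6988989   38.256204   174.75209887]
(array([579.56956822,   6.5520645 ]), np.float64(27.61736580040789))
panrim 647 (array([ 551.5556408 , -276.59818871]), np.float64(102.84749700239489)) [ 444.14435675 -419.75057997   34.00520982] [ 652.22195737 -155.75071575   41.99507103]
coup 205 [493.57704069 300.57998521  74.58519414] [470.32957382 280.96319511  60.07062982] [510.29045134 323.12873062  82.90734557]
```

```bash
cat >> h.py <<'E'
def g(*T):
    s=r.sense(); R=R2(s["ee_rot"]); p=s["tool_pos"]; a0=np.degrees(np.arctan2(R[1,1],R[0,1]))
    print("tcp",np.round(p,1),"yang",round(a0,1))
    for x,y,z,a in T:
        d=R.T@(np.array([x,y,z])-p)/10; w=-(a-a0); w=(w+90)%180-90
        print((x,y,z,a),"->",np.round(d,2),"spin",round(np.radians(w),3))
E
python3 - <<'E'
from h import *
g((470,380,231,45),(516,-130,200,13.6))
E
```

```text
tcp [156.2 630.5 230.3] yang 76.1
(470, 380, 231, 45) -> [-3.648e+01 -1.677e+01 -3.000e-02] spin 0.543
(516, -130, 200, 13.6) -> [-53.21 -65.16   3.15] spin 1.091
```

```bash
python3 -m crank '[[[-36.5,-16.8,0,0.54,6],[-36.5,-16.8,0,0.54,6],[-36.5,-16.8,0,0.54,6],[-36.5,-16.8,0,0.54,6],[-36.5,-16.8,0,0.54,6],[-36.5,-16.8,0,0.54,6],[-36.5,-16.8,0,0.54,6],[-53.2,-65.2,0,1.09,6],[-53.2,-65.2,0,1.09,6],[-53.2,-65.2,0,1.09,6],[-53.2,-65.2,0,1.09,6],[-53.2,-65.2,0,1.09,6]]]'; python3 - <<'E'
from h import *
g((516,-130,180,13.6))
E
```

```text
clock: 1.6
tool_pos: [497.8, 66.9, 231.1]
ee_rot: [-0.0, 0.618, 0.786, 0.0]
contact_force: [0.4, 0.1, 0.8]
grip_width: 60.2
grip_force: 0.0
tcp [497.8  66.9 231.1] yang 13.6
(516, -130, 180, 13.6) -> [-19.56  -2.87   5.1 ] spin 0.001
```

```bash
python3 -m crank '[[[-19.6,-2.9,0,0,6],[-19.6,-2.9,0,0,6],[-19.6,-2.9,0,0,6],[-19.6,-2.9,5.1,0,6],[-19.6,-2.9,5.1,0,6],[-19.6,-2.9,5.1,0,6]]]'; python3 - <<'E'
from h import *
c=cam("wrist"); save(c[0],"w1.png"); W=cloud(c)
z=W[...,2]; a=W[(z>48)&(z<92)&(np.hypot(W[...,0]-516,W[...,1]+130)<70)]
if len(a):
    m=a.mean(0); u=np.linalg.svd(a-m,full_matrices=False)[2][0]; print(len(a),m,u,np.degrees(np.arctan2(u[1],u[0])))
    q=a[abs(a[:,2]-63-3.5)<3]; print(q.mean(0),q.min(0),q.max(0))
g((516,-130,50,13.6))
E
```

```text
clock: 2.35
tool_pos: [516.7, -127.3, 181.1]
ee_rot: [0.0, 0.617, 0.787, 0.0]
contact_force: [-1.0, 0.7, 0.9]
grip_width: 59.4
grip_force: 0.0
3317 [ 509.94651322 -108.65205831   73.31865749] [ 0.19156807 -0.88764651 -0.41879035] -77.82145503858986
[ 513.02785123 -123.530026     66.45454588] [ 502.29753455 -132.52189434   63.50193305] [ 522.11235823 -110.53714592   69.49530599]
tcp [ 517.2 -127.2  181.7] yang 13.8
(516, -130, 50, 13.6) -> [-0.25 -0.21 13.17] spin 0.003
```

View pics/w1.png

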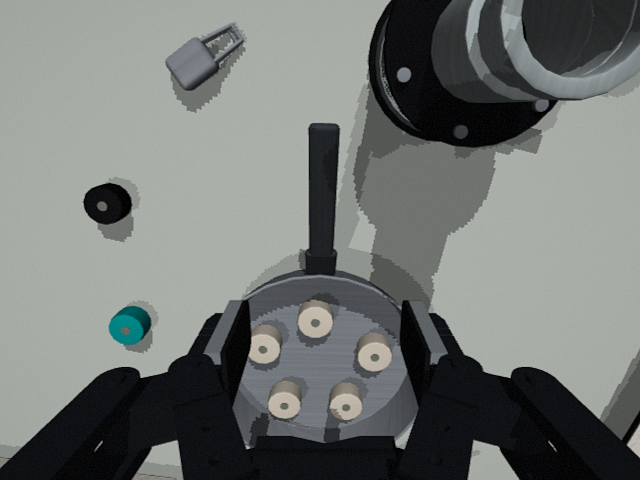

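```bash
python3 -m crank '[[[-0.05,-0.2,6,0.02,6],[-0.05,-0.2,11,0.02,6],[-0.05,-0.2,13.6,0.02,6],[-0.05,-0.2,13.6,0.02,6],[-0.05,-0.2,13.6,0.02,0],[-0.05,-0.2,13.6,0.02,0],[-0.05,-0.2,13.6,0.02,0],[-0.05,-0.2,13.6,0.02,0],[-0.05,-0.2,13.6,0.02,0]]]'; python3 - <<'E'
from h import *
s=r.sense(); R=R2(s["ee_rot"]); p=s["tool_pos"]; print(p)
c=np.array([549.,-276.]); d=p[:2]-c; rad=np.hypot(*d); a=np.arctan2(d[1],d[0]); print(rad,np.degrees(a))
a0=np.degrees(np.arctan2(R[1,1],R[0,1])); print("yang",a0)
tot=np.radians(102.3); N=12
for k in range(1,N+1):
    b=a-tot*k/N; q=np.array([c[0]+rad*np.cos(b),c[1]+rad*np.sin(b),p[2]]); print(np.round(R.T@(q-p)/10,2)[:2],round(tot*k/N,3))
E
```

```text
clock: 3.52
tool_pos: [515.6, -129.3, 46.2]
ee_rot: [0.001, 0.626, 0.78, 0.001]
contact_force: [-1.5, 1.1, 6.6]
grip_width: 16.3
grip_force: 58.5
[ 515.60601635 -129.2849644    46.23423919]
150.467470954044 102.82270465169962
yang 12.475721638977792
[-0.15  2.23] 0.149
[-0.63  4.42] 0.298
[-1.43  6.5 ] 0.446
[-2.54  8.45] 0.595
[-3.91 10.21] 0.744
[-5.54 11.75] 0.893
[-7.37 13.03] 1.042
[-9.37 14.03] 1.19
[-11.5   14.71] 1.339
[-13.71  15.08] 1.488
[-15.95  15.11] 1.637
[-18.16  14.81] 1.785
```

```bash
python3 -m crank '[[[-0.04,1.12,0,0.074,0],[-0.15,2.23,0,0.149,0],[-0.35,3.33,0,0.223,0],[-0.63,4.42,0,0.298,0],[-1.0,5.48,0,0.372,0],[-1.43,6.5,0,0.446,0],[-1.95,7.5,0,0.52,0],[-2.54,8.45,0,0.595,0],[-3.2,9.35,0,0.67,0],[-3.91,10.21,0,0.744,0],[-4.7,11.0,0,0.818,0],[-5.54,11.75,0,0.893,0]]]'; python3 - <<'E'
from h import *
s=r.sense(); R=R2(s["ee_rot"]); p=s["tool_pos"]; print(p)
c=np.array([549.,-276.]); d=p[:2]-c; rad=np.hypot(*d); a=np.arctan2(d[1],d[0]); print(rad,np.degrees(a))
a0=np.degrees(np.arctan2(R[1,1],R[0,1])); print("yang",a0)
tot=np.radians(90+a0); N=12
for k in range(1,N+1):
    b=a-tot*k/N; q=np.array([c[0]+rad*np.cos(b),c[1]+rad*np.sin(b),p[2]]); print(np.round(R.T@(q-p)/10,2)[:2],round(tot*k/N,3))
E
```

```text
clock: 5.03
tool_pos: [639.6, -153.7, 45.6]
ee_rot: [-0.005, 0.902, 0.432, -0.0]
contact_force: [-8.6, 8.2, 11.8]
grip_width: 16.6
grip_force: 59.8
[ 639.6033697  -153.72493368   45.64772821]
152.18463274708358 53.46229668341633
yang -38.813677377703094
[0.   1.13] 0.074
[-0.08  2.26] 0.149
[-0.24  3.38] 0.223
[-0.49  4.49] 0.298
[-0.82  5.57] 0.372
[-1.23  6.63] 0.447
[-1.72  7.65] 0.521
[-2.28  8.63] 0.596
[-2.91  9.57] 0.67
[-3.61 10.46] 0.744
[-4.38 11.3 ] 0.819
[-5.2  12.07] 0.893
```

```bash
python3 -m crank '[[[0,1.13,0,0.074,0],[-0.08,2.26,0,0.149,0],[-0.24,3.38,0,0.223,0],[-0.5,4.5,0,0.298,0],[-0.82,5.57,0,0.372,0],[-1.23,6.63,0,0.446,0],[-1.72,7.65,0,0.52,0],[-2.28,8.63,0,0.595,0],[-2.91,9.57,0,0.67,0],[-3.61,10.46,0,0.744,0],[-4.38,11.3,0,0.818,0],[-5.2,12.07,0,0.893,0]]]'; python3 -m crank '[[[0,0,0,0,0],[0,0,0,0,0]]]'; python3 - <<'E'
from h import *
def fit(m):
    A=np.c_[2*m,np.ones(len(m))]; s=np.linalg.lstsq(A,(m**2).sum(1),rcond=None)[0]; return s[:2],np.sqrt(s[2]+s[:2]@s[:2])
g()
c=cam("scene"); W=cloud(c); z=W[...,2]; save(c[0],"s2.png")
a=W[(z>34)&(z<42)&(np.hypot(W[...,0]-549,W[...,1]+276)<110)]; print("panrim",len(a),fit(a[:,:2]))
a=W[(z>65)&(z<100)&(W[...,0]>715)&(W[...,0]<800)&(abs(W[...,1]+276)<20)]
m=a.mean(0);u=np.linalg.svd(a-m,full_matrices=False)[2][0]; print(len(a),m,np.degrees(np.arctan2(u[1],u[0])))
E
```

```text
clock: 6.52
tool_pos: [706.1, -269.6, 46.4]
ee_rot: [-0.003, 1.0, 0.002, 0.002]
contact_force: [1.2, 6.8, 5.6]
grip_width: 16.5
grip_force: 58.7
clock: 6.78
tool_pos: [705.6, -271.9, 46.4]
ee_rot: [-0.001, 1.0, 0.002, 0.003]
contact_force: [4.3, 3.6, 5.2]
grip_width: 16.7
grip_force: 59.5
tcp [ 705.6 -271.9   46.4] yang -89.8
panrim 234 (array([ 561.09708292, -267.05421999]), np.float64(96.77420289741225))
348 [ 744.73844876 -271.88514847   84.81581591] 0.9774357942653679
```

```bash
python3 -m crank '[[[0,0,0,0,4],[0,0,0,0,4],[0,0,-6,0,4],[0,0,-12,0,4],[0,0,-17,0,4],[-6,0,-17,0,4],[-12,0,-17,0,4],[-18,0,-17,0,4],[-20,0,-17,0,4],[-20,0,-17,0,4]]]'; cat > pan.py <<'E'
from h import *
def fit(m):
    A=np.c_[2*m,np.ones(len(m))]; s=np.linalg.lstsq(A,(m**2).sum(1),rcond=None)[0]; return s[:2],np.sqrt(s[2]+s[:2]@s[:2])
def pucks(c,W,nm=""):
    z=W[...,2]; p=c[0].astype(int)
    M=((z>17)&(z<27)&(np.hypot(W[...,0]-553,W[...,1]+273)<82)&(p[...,0]>p[...,2]+8)).astype(np.uint8)
    M=cv2.morphologyEx(M,cv2.MORPH_OPEN,np.ones((3,3)))
    n,l,st,_=cv2.connectedComponentsWithStats(M)
    for i in range(1,n):
        if st[i,4]<20: continue
        a=W[l==i]; e=cv2.minEnclosingCircle(a[:,:2].astype(np.float32)); zz=np.percentile(a[:,2],80)
        print(nm,"puck",st[i,4],np.round(np.median(a[abs(a[:,2]-zz)<2.5],0)),np.round(e[0]),round(e[1],1))
E
python3 - <<'E'
from pan import *
g()
for n in("wrist","top","scene"):
    c=cam(n); W=cloud(c); z=W[...,2]; save(c[0],n+"3.png")
    a=W[(z>35)&(z<41)&(np.hypot(W[...,0]-553,W[...,1]+273)<112)&(np.hypot(W[...,0]-553,W[...,1]+273)>88)]; print(n,"panrim",len(a),fit(a[:,:2]))
    a=W[(z>60)&(z<100)&(W[...,0]>680)&(W[...,0]<800)&(abs(W[...,1]+272)<25)]
    if len(a): m=a.mean(0);u=np.linalg.svd(a-m,full_matrices=False)[2][0]; print(len(a),m,np.degrees(np.arctan2(u[1],u[0])))
    pucks(c,W,n)
E
```

```text
clock: 8.07
tool_pos: [501.1, -275.1, 214.4]
ee_rot: [-0.001, 1.0, 0.0, 0.001]
contact_force: [-0.2, -0.0, 1.1]
grip_width: 40.2
grip_force: 0.0
tcp [ 501.1 -275.1  214.4] yang -89.9
wrist panrim 3478 (array([ 560.94080979, -269.93208942]), np.float64(97.4281470666242))
wrist puck 1214 [ 608. -268.   21.] [ 608. -267.] 15.7
wrist puck 1100 [ 581. -220.   21.] [ 581. -220.] 15.8
wrist puck 1103 [ 573. -321.   21.] [ 573. -321.] 15.6
wrist puck 943 [ 519. -237.   21.] [ 518. -237.] 15.7
wrist puck 958 [ 517. -296.   21.] [ 517. -296.] 15.8
top panrim 171 (array([ 561.13075185, -268.58736695]), np.float64(97.66690094522339))
234 [ 739.18703144 -272.64335847   78.45780597] 178.84264147965587
scene panrim 471 (array([ 560.91970444, -266.89832781]), np.float64(97.70940142612206))
387 [ 739.13643471 -271.27199916   80.55085099] -1.223278216007131
scene puck 139 [ 519. -234.   24.] [ 519. -234.] 16.0
scene puck 140 [ 518. -294.   24.] [ 517. -293.] 15.6
scene puck 148 [ 582. -218.   24.] [ 581. -217.] 15.8
scene puck 160 [ 574. -318.   23.] [ 573. -317.] 15.9
scene puck 165 [ 609. -265.   23.] [ 608. -264.] 16.1
```

View pics/wrist3.png

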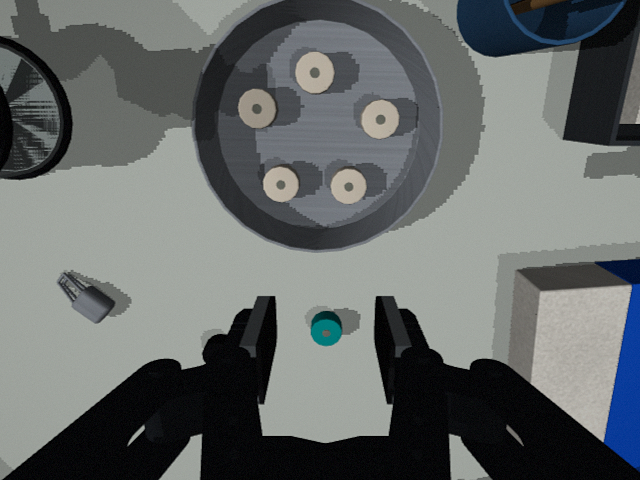

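```bash
python3 - <<'E'
from pan import *
for n in("scene","top"):
    z=np.load(n+"0.npz"); c=[z["arr_%d"%i] for i in range(5)]; W=cloud(c); z=W[...,2]
    for ctr in((551,-276),(556,-272)):
        d=np.hypot(W[...,0]-ctr[0],W[...,1]-ctr[1]); a=W[(z>35)&(z<41)&(d<112)&(d>88)]; print(n,len(a),fit(a[:,:2]))
g((608,-268,60,-90),(608,-268,7,-90))
E
```

```text
scene 461 (array([ 544.65283626, -268.52428059]), np.float64(97.540015565706))
scene 422 (array([ 544.61620791, -268.08479607]), np.float64(97.65415509383615))
top 262 (array([ 544.88528932, -270.13655212]), np.float64(97.81054812583999))
top 242 (array([ 545.00356434, -269.63343345]), np.float64(98.11063220800226))
tcp [ 504.  -274.3  214.4] yang -89.8
(608, -268, 60, -90) -> [10.4  -0.6  15.45] spin 0.004
(608, -268, 7, -90) -> [10.39 -0.6  20.75] spin 0.004
```

```bash
python3 -m crank '[[[7,-0.3,0,0,4],[14,-0.3,0,0,4],[20.5,-0.3,0,0,4],[20.5,-0.3,6,0,4],[20.5,-0.3,12,0,4],[20.5,-0.3,16.7,0,4],[20.5,-0.3,16.7,0,4],[20.5,-0.3,16.7,0,0],[20.5,-0.3,16.7,0,0],[20.5,-0.3,16.7,0,0],[20.5,-0.3,16.7,0,0]]]';  python3 -m crank '[[[-0.3,0,0,0,0],[-0.7,0,0,0,0],[-1.1,0,0,0,0],[-1.5,0,0,0,0],[-1.6,0,0,0,0],[-1.6,0,0,0,4],[-1.6,0,0,0,4],[-1.6,0,-6,0,4],[-1.6,0,-12,0,4],[-8,0,-16,0,4],[-14,0,-16,0,4],[-20,0,-16,0,4]]]'; python3 -m crank '[[[0,0,0,0,4],[0,0,0,0,4]]]'; python3 - <<'E'
from pan import *
g()
for n in("wrist","top","scene"):
    c=cam(n); W=cloud(c); z=W[...,2]; d=np.hypot(W[...,0]-548,W[...,1]+270)
    a=W[(z>35)&(z<41)&(d<112)&(d>88)]; print(n,"panrim",len(a),fit(a[:,:2]))
    a=W[(z>60)&(z<100)&(W[...,0]>670)&(W[...,0]<800)&(abs(W[...,1]+272)<25)]
    if len(a): m=a.mean(0);u=np.linalg.svd(a-m,full_matrices=False)[2][0]; print(len(a),m,np.degrees(np.arctan2(u[1],u[0])))
    pucks(c,W,n)
E
```

```text
clock: 9.6
tool_pos: [709.4, -271.2, 49.7]
ee_rot: [0.0, 1.0, 0.002, 0.002]
contact_force: [1.7, 1.4, 4.4]
grip_width: 16.5
grip_force: 59.3
clock: 11.1
tool_pos: [511.8, -272.6, 207.4]
ee_rot: [0.0, 1.0, 0.001, -0.0]
contact_force: [-0.8, -0.5, 3.6]
grip_width: 40.1
grip_force: 0.0
clock: 11.35
tool_pos: [514.2, -271.1, 207.3]
ee_rot: [-0.001, 1.0, 0.002, 0.0]
contact_force: [1.0, 0.3, 0.1]
grip_width: 40.1
grip_force: 0.0
tcp [ 514.2 -271.1  207.3] yang -89.8
wrist panrim 4233 (array([ 548.00099692, -270.5479987 ]), np.float64(97.92479229919405))
wrist puck 1166 [ 594. -268.   21.] [ 594. -267.] 15.6
wrist puck 1072 [ 566. -221.   21.] [ 566. -220.] 15.8
wrist puck 1068 [ 559. -321.   21.] [ 559. -321.] 15.7
wrist puck 924 [ 504. -239.   21.] [ 504. -239.] 15.8
wrist puck 934 [ 503. -297.   21.] [ 503. -297.] 15.8
top panrim 172 (array([ 548.35291641, -269.1177296 ]), np.float64(97.65295843272244))
238 [ 724.80969161 -271.17147899   78.45138603] 179.78169469672397
scene panrim 521 (array([ 546.94989334, -267.2126532 ]), np.float64(97.60175692326196))
378 [ 724.53700303 -269.56624663   80.28501533] -0.5901760170113116
scene puck 141 [ 504. -235.   23.] [ 504. -236.] 16.5
scene puck 144 [ 503. -294.   24.] [ 502. -294.] 15.9
scene puck 144 [ 565. -217.   23.] [ 566. -219.] 16.1
scene puck 156 [ 594. -264.   23.] [ 594. -265.] 15.7
scene puck 164 [ 560. -319.   23.] [ 559. -318.] 16.2
```

```bash
python3 -m crank '[[[6,-0.3,0,0,4.2],[8,-0.4,6,0,4.2],[8,-0.4,12,0,4.2],[8,-0.4,17,0,4.2],[8,-0.4,19,0,4.2],[8,-0.4,20,0,4.2],[8,-0.4,20,0,4.2],[8,-0.4,20,0,0],[8,-0.4,20,0,0],[8,-0.4,20,0,0],[8,-0.4,20,0,0]]]'
```

```text
clock: 12.88
tool_pos: [595.5, -268.2, 9.5]
ee_rot: [0.001, 1.0, 0.001, 0.002]
contact_force: [0.1, -0.4, 5.6]
grip_width: 29.5
grip_force: 59.8
```

```bash
python3 -m crank '[[[0,0,-6,0,0],[0,0,-12,0,0],[0,0,-18,0,0],[-3,-6,-23,0,0],[-5,-12,-23,0,0],[-7,-18,-23,0,0],[-9,-24,-23,0,0],[-10,-27.4,-23,0,0],[-10,-27.4,-23,0,0],[-10,-27.4,-23,0,0]]]';python3 - <<'E'
from pan import *
g((579,5.5,240,-90),(579,5.5,176,-90))
for n in ("wrist","top","scene"):
    c=cam(n); W=cloud(c); z=W[...,2]; save(c[0],n+"4.png")
    d=np.hypot(W[...,0]-579,W[...,1]-5.5); a=W[(z>165)&(z<174)&(d<45)]
    if len(a)>9: print(n,len(a),a[:,2].mean(),fit(a[:,:2]),(a.min(0)+a.max(0))/2)
E
```

```text
clock: 14.12
tool_pos: [493.4, 5.9, 237.5]
ee_rot: [-0.001, 1.0, 0.001, 0.0]
contact_force: [-0.0, -0.4, -1.0]
grip_width: 29.4
grip_force: 59.6
tcp [493.4   5.9 237.5] yang -89.8
(579, 5.5, 240, -90) -> [ 8.56  0.06 -0.25] spin 0.003
(579, 5.5, 176, -90) -> [8.56 0.07 6.15] spin 0.003
wrist 5709 169.06156936415482 (array([578.88685009,   4.6872205 ]), np.float64(27.23792399016017)) [578.80279052   4.69904633 168.61628567]
scene 332 170.20390943680508 (array([579.38451525,   6.54159669]), np.float64(27.66513857632991)) [578.6473169    6.87334119 169.45022947]
```

View pics/wrist4.png

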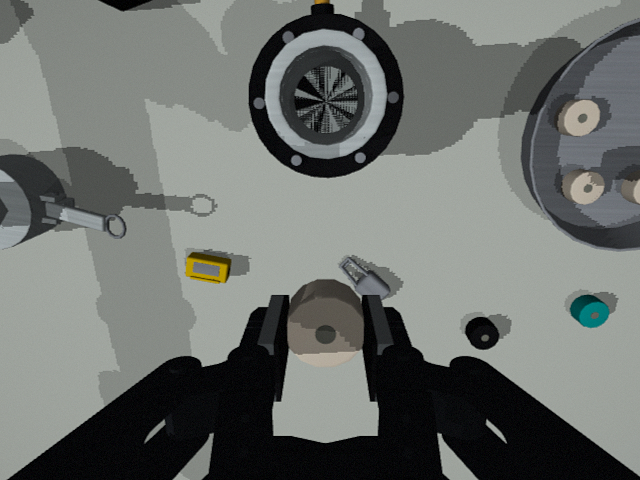

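```bash
python3 -m crank '[[[5,0.08,0,0,0],[8.56,0.08,0,0,0],[8.56,0.08,3,0,0],[8.56,0.08,6.1,0,0],[8.56,0.08,6.3,0,0],[8.56,0.08,6.4,0,0],[8.56,0.08,6.4,0,4.2],[8.56,0.08,6.4,0,4.2],[8.56,0.08,6.4,0,4.2]]]';python3 - <<'E'
from pan import *
g((566,-220,230,-22),(566,-220,7,-22))
c=cam("wrist"); save(c[0][160:],"w5.png")
c=cam("top"); pucks(c,cloud(c))
E
```

```text
clock: 15.4
tool_pos: [579.2, 6.0, 173.9]
ee_rot: [-0.0, 1.0, 0.002, 0.001]
contact_force: [-0.0, -0.5, 0.0]
grip_width: 41.9
grip_force: 0.0
tcp [579.2   6.  173.9] yang -89.8
(566, -220, 230, -22) -> [-1.38 22.59 -5.63] spin -1.184
(566, -220, 7, -22) -> [-1.41 22.61 16.67] spin -1.184
```

View pics/w5.png

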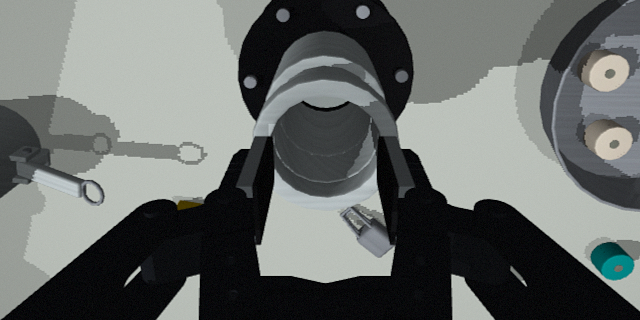

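```bash
python3 -m crank '[[[0,0,-5,0,4.2],[0,5,-5,-0.18,4.2],[-0.5,10,-5,-0.36,4.2],[-1,15,-5,-0.55,4.2],[-1.4,20,-5,-0.73,4.2],[-1.4,22.6,-5,-0.91,4.2],[-1.4,22.6,1,-1.09,4.2],[-1.4,22.6,5,-1.18,4.2],[-1.4,22.6,5,-1.18,4.2]]]';python3 - <<'E'
from pan import *
g((566,-220,8,-22))
c=cam("wrist"); pucks(c,cloud(c))
c=cam("scene"); pucks(c,cloud(c),"s")
E
```

```text
clock: 16.62
tool_pos: [563.3, -219.3, 120.4]
ee_rot: [-0.002, 0.831, 0.557, -0.002]
contact_force: [-0.1, -0.9, 0.2]
grip_width: 41.8
grip_force: 0.0
tcp [ 563.3 -219.3  120.4] yang -22.3
(566, -220, 8, -22) -> [ 0.05  0.35 11.24] spin -0.005
 puck 1650 [ 566. -219.   21.] [ 566. -220.] 15.8
 puck 1128 [ 505. -234.   21.] [ 504. -238.] 16.0
 puck 1195 [ 504. -296.   21.] [ 503. -296.] 16.4
 puck 860 [ 555. -319.   21.] [ 559. -320.] 15.9
s puck 134 [ 505. -235.   24.] [ 504. -236.] 15.7
s puck 142 [ 505. -293.   24.] [ 502. -294.] 15.9
s puck 134 [ 566. -217.   23.] [ 566. -218.] 16.0
s puck 157 [ 560. -319.   23.] [ 560. -319.] 15.3
```

```bash
python3 -m crank '[[[0.05,0.25,5,0,4.2],[0.05,0.25,9.5,0,4.2],[0.05,0.25,11.3,0,4.2],[0.05,0.25,11.3,0,4.2],[0.05,0.25,11.3,0,0],[0.05,0.25,11.3,0,0],[0.05,0.25,11.3,0,0],[0.05,0.25,5,0,0],[0.05,0.25,-1,0,0],[0.05,0.25,-7,0,0],[0.05,0.25,-10,0,0],[0.05,0.25,-10,0,0]]]';python3 - <<'E'
from pan import *
g((579,5.5,220,-60),(579,5.5,173.5,-60))
E
```

```text
clock: 18.23
tool_pos: [569.6, -221.8, 227.0]
ee_rot: [0.002, 0.83, 0.557, 0.003]
contact_force: [-0.2, 0.1, -0.0]
grip_width: 28.5
grip_force: 59.5
tcp [ 569.6 -221.8  227. ] yang -22.2
(579, 5.5, 220, -60) -> [21.39 -7.74  0.69] spin 0.659
(579, 5.5, 173.5, -60) -> [21.38 -7.77  5.34] spin 0.659
```

```bash
python3 -m crank '[[[6,-2.2,0,0,0],[12,-4.4,0,0,0],[18,-6.6,0,0,0],[21.4,-7.75,0,0,0],[21.4,-7.75,0,0,0],[21.4,-7.75,3,0,0],[21.4,-7.75,5,0,0],[21.4,-7.75,5.3,0,0],[21.4,-7.75,5.3,0,0],[21.4,-7.75,5.3,0,4.2],[21.4,-7.75,5.3,0,4.2],[21.4,-7.75,5.3,0,4.2]]]';python3 - <<'E'
from pan import *
g((559,-320,124,13),(559,-320,8,13))
c=cam("wrist"); save(c[0][160:],"w6.png")
z=cloud(c)[...,2]; a=cloud(c); d=np.hypot(a[...,0]-579,a[...,1]-5.5); print((d<20).sum(), np.nanmax(z[d<20]) )
E
```

```text
clock: 19.73
tool_pos: [577.3, 6.6, 170.2]
ee_rot: [0.0, 0.83, 0.558, 0.0]
contact_force: [-0.9, 0.0, -0.6]
grip_width: 42.1
grip_force: 0.0
tcp [577.3   6.6 170.2] yang -22.2
(559, -320, 124, 13) -> [-30.92  10.67   4.62] spin -0.615
(559, -320, 8, 13) -> [-30.93  10.66  16.22] spin -0.615
5849 260.0694768059716
```

```bash
python3 -m crank '[[[0,0,-5,0,4.2],[-6,2,-5,-0.15,4.2],[-12,4,-5,-0.3,4.2],[-18,6,-5,-0.45,4.2],[-24,8.2,-5,-0.615,4.2],[-30,10.3,-5,-0.615,4.2],[-30.9,10.65,0,-0.615,4.2],[-30.9,10.65,4.6,-0.615,4.2],[-30.9,10.65,4.6,-0.615,4.2]]]';python3 - <<'E'
from pan import *
g((559,-320,8,13))
c=cam("wrist"); pucks(c,cloud(c))
c=cam("scene"); pucks(c,cloud(c),"s"); save(cv2.resize(c[0][190:300,280:400],None,fx=4,fy=4),"s6.png")
E
```

```text
clock: 20.9
tool_pos: [556.6, -318.1, 120.5]
ee_rot: [-0.004, 0.623, 0.783, -0.001]
contact_force: [0.4, 0.4, 0.7]
grip_width: 41.9
grip_force: 0.0
tcp [ 556.6 -318.1  120.5] yang 13.0
(559, -320, 8, 13) -> [-0.29  0.26 11.25] spin -0.0
 puck 2260 [ 504. -238.   21.] [ 504. -238.] 15.8
 puck 1831 [ 503. -296.   21.] [ 503. -297.] 15.8
 puck 1634 [ 559. -320.   21.] [ 559. -321.] 16.0
s puck 134 [ 504. -236.   23.] [ 504. -236.] 15.9
s puck 151 [ 561. -318.   23.] [ 559. -318.] 15.7
```

View pics/s6.png

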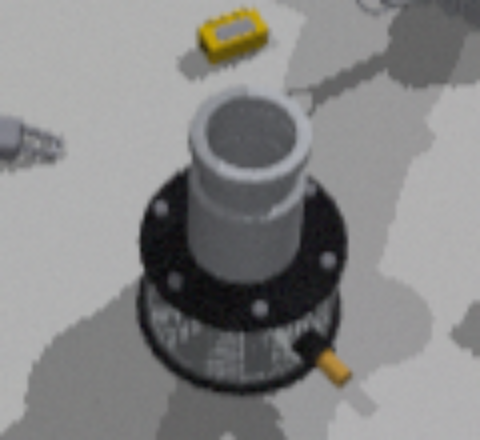

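```bash
python3 -m crank '[[[0,0,5,0,4.2],[0,0,9.5,0,4.2],[0,0,11.4,0,4.2],[0,0,11.4,0,4.2],[0,0,11.4,0,0],[0,0,11.4,0,0],[0,0,11.4,0,0],[0,0,5,0,0],[0,0,-1,0,0],[0,0,-7,0,0],[0,0,-10,0,0],[0,0,-10,0,0]]]';python3 - <<'E'
from pan import *
g((579,5.5,220,13),(579,5.5,172,13))
E
```

```text
clock: 22.5
tool_pos: [560.2, -321.1, 228.2]
ee_rot: [0.003, 0.623, 0.783, 0.001]
contact_force: [-0.1, -0.7, -0.9]
grip_width: 29.0
grip_force: 59.5
tcp [ 560.2 -321.1  228.2] yang 13.0
(579, 5.5, 220, 13) -> [31.4   9.17  0.76] spin -0.0
(579, 5.5, 172, 13) -> [31.42  9.14  5.56] spin -0.0
```

```bash
python3 -m crank '[[[6,1.8,0,0,0],[12,3.5,0,0,0],[18,5.3,0,0,0],[24,7,0,0,0],[30,8.7,0,0,0],[31.4,9.15,0,0,0],[31.4,9.15,0,0,0],[31.4,9.15,4,0,0],[31.4,9.15,5.3,0,0],[31.4,9.15,5.3,0,0],[31.4,9.15,5.3,0,4.2],[31.4,9.15,5.3,0,4.2]]]';python3 -m crank '[[[0,0,0,0,4.2]]]';python3 - <<'E'
from pan import *
g((504,-238,124,52.7),(504,-238,8,52.7))
E
```

```text
clock: 24.0
tool_pos: [577.7, 6.3, 171.7]
ee_rot: [0.0, 0.623, 0.782, 0.0]
contact_force: [-0.0, 0.2, 0.4]
grip_width: 41.9
grip_force: 0.0
clock: 24.12
tool_pos: [577.6, 6.7, 171.5]
ee_rot: [0.0, 0.623, 0.783, 0.0]
contact_force: [0.0, 0.8, -0.2]
grip_width: 42.0
grip_force: 0.0
tcp [577.6   6.7 171.5] yang 13.0
(504, -238, 124, 52.7) -> [-22.19 -12.67   4.74] spin -0.693
(504, -238, 8, 52.7) -> [-22.19 -12.68  16.34] spin -0.693
```

```bash
python3 -m crank '[[[0,0,-5,0,4.2],[-5,-3,-5,-0.17,4.2],[-10,-6,-5,-0.34,4.2],[-15,-9,-5,-0.52,4.2],[-20,-11.5,-5,-0.69,4.2],[-22.2,-12.7,-4,-0.69,4.2],[-22.2,-12.7,1,-0.69,4.2],[-22.2,-12.7,4.7,-0.69,4.2],[-22.2,-12.7,4.7,-0.69,4.2],[-22.2,-12.7,4.7,-0.69,4.2]]]';python3 - <<'E'
from pan import *
g((504,-238,8,52.7))
c=cam("wrist"); pucks(c,cloud(c))
c=cam("scene"); pucks(c,cloud(c),"s")
E
```

```text
clock: 25.38
tool_pos: [504.6, -238.5, 125.7]
ee_rot: [0.001, 0.321, 0.947, -0.0]
contact_force: [0.4, -0.9, 1.1]
grip_width: 41.9
grip_force: 0.0
tcp [ 504.6 -238.5  125.7] yang 52.5
(504, -238, 8, 52.7) -> [ 0.1  -0.   11.77] spin -0.003
 puck 1593 [ 503. -237.   21.] [ 503. -238.] 15.7
 puck 1362 [ 501. -295.   21.] [ 503. -297.] 15.9
s puck 139 [ 504. -235.   24.] [ 503. -235.] 16.2
s puck 140 [ 504. -296.   24.] [ 503. -295.] 15.9
```

```bash
python3 -m crank '[[[0,0,5,0,4.2],[0,0,9.5,0,4.2],[0,0,11.7,0,4.2],[0,0,11.7,0,4.2],[0,0,11.7,0,0],[0,0,11.7,0,0],[0,0,11.7,0,0],[0,0,5,0,0],[0,0,-1,0,0],[0,0,-7,0,0],[0,0,-10,0,0],[0,0,-10,0,0]]]';python3 - <<'E'
from pan import *
g((579,5.5,220,30),(579,5.5,172,52.7))
E
```

```text
clock: 26.98
tool_pos: [505.1, -238.8, 227.3]
ee_rot: [0.003, 0.321, 0.947, 0.001]
contact_force: [0.1, -0.7, -0.7]
grip_width: 29.3
grip_force: 59.5
tcp [ 505.1 -238.8  227.3] yang 52.5
(579, 5.5, 220, 30) -> [ 9.   23.88  0.77] spin 0.393
(579, 5.5, 172, 52.7) -> [ 9.02 23.86  5.57] spin -0.003
```

```bash
python3 -m crank '[[[2,5.5,0,0,0],[4.2,11,0,0,0],[6.3,16.7,0,0,0],[8.4,22.3,0,0,0],[9,23.85,0,0,0],[9,23.85,0,0,0],[9,23.85,0,0,0],[9,23.85,4,0,0],[9,23.85,5.3,0,0],[9,23.85,5.4,0,0],[9,23.85,5.4,0,4.2],[9,23.85,5.4,0,4.2]]]';python3 -m crank '[[[0,0,0,0,4.2]]]';python3 - <<'E'
from pan import *
g((503,-297,124,-58.5),(503,-297,8,-58.5))
E
```

```text
clock: 28.48
tool_pos: [577.6, 5.7, 170.8]
ee_rot: [0.0, 0.321, 0.947, 0.0]
contact_force: [-0.8, -0.1, 0.3]
grip_width: 42.2
grip_force: 0.0
clock: 28.6
tool_pos: [577.4, 6.0, 170.6]
ee_rot: [0.0, 0.321, 0.947, 0.0]
contact_force: [-1.2, -0.1, 0.6]
grip_width: 41.9
grip_force: 0.0
tcp [577.4   6.  170.6] yang 52.5
(503, -297, 124, -58.5) -> [-12.52 -28.58   4.65] spin -1.204
(503, -297, 8, -58.5) -> [-12.52 -28.59  16.25] spin -1.204
```

```bash
python3 -m crank '[[[0,0,-5,0.17,4.2],[-2,-4,-5,0.35,4.2],[-4,-8,-5,0.53,4.2],[-5.5,-12,-5,0.71,4.2],[-7,-16,-5,0.89,4.2],[-9,-20,-5,1.07,4.2],[-10.5,-24,-5,1.25,4.2],[-12.5,-28.6,-5,1.43,4.2],[-12.5,-28.6,-5,1.61,4.2],[-12.5,-28.6,-3,1.79,4.2],[-12.5,-28.6,2,1.94,4.2],[-12.5,-28.6,4.6,1.94,4.2]]]';python3 -m crank '[[[0,0,0,0,4.2]]]';python3 - <<'E'
from pan import *
g((503,-297,8,-58.5))
c=cam("wrist"); pucks(c,cloud(c))
c=cam("scene"); pucks(c,cloud(c),"s")
E
```

```text
clock: 30.1
tool_pos: [501.9, -296.1, 122.0]
ee_rot: [-0.001, 0.963, 0.27, -0.001]
contact_force: [-0.5, -0.6, 0.6]
grip_width: 42.0
grip_force: 0.0
clock: 30.22
tool_pos: [501.4, -296.0, 122.5]
ee_rot: [-0.001, 0.963, 0.271, -0.002]
contact_force: [0.3, -0.6, 0.5]
grip_width: 42.1
grip_force: 0.0
tcp [ 501.4 -296.   122.5] yang -58.6
(503, -297, 8, -58.5) -> [ 0.11  0.2  11.45] spin -0.002
 puck 1612 [ 504. -297.   21.] [ 503. -297.] 15.8
s puck 150 [ 505. -295.   24.] [ 503. -295.] 15.9
```

```bash
python3 -m crank '[[[0,0.05,5,0,4.2],[0,0.05,9.5,0,4.2],[0,0.05,11.4,0,4.2],[0,0.05,11.4,0,4.2],[0,0.05,11.4,0,0],[0,0.05,11.4,0,0],[0,0.05,11.4,0,0],[0,0,5,0,0],[0,0,-1,0,0],[0,0,-7,0,0],[0,0,-10,0,0],[0,0,-10,0,0]]]';python3 - <<'E'
from pan import *
g((579,5.5,220,-58.5),(579,5.5,172,-58.5))
E
```

```text
clock: 31.82
tool_pos: [503.9, -298.1, 227.5]
ee_rot: [0.001, 0.963, 0.271, 0.003]
contact_force: [-0.6, 0.1, -0.1]
grip_width: 28.5
grip_force: 59.5
tcp [ 503.9 -298.1  227.5] yang -58.6
(579, 5.5, 220, -58.5) -> [ 22.23 -22.01   0.76] spin -0.002
(579, 5.5, 172, -58.5) -> [ 22.2  -22.03   5.56] spin -0.002
```

```bash
python3 -m crank '[[[4.4,-4.4,0,0,0],[8.8,-8.8,0,0,0],[13.2,-13.1,0,0,0],[17.6,-17.5,0,0,0],[22,-21.9,0,0,0],[22.2,-22,0,0,0],[22.2,-22,0,0,0],[22.2,-22,4,0,0],[22.2,-22,5.3,0,0],[22.2,-22,5.4,0,0],[22.2,-22,5.4,0,4.2],[22.2,-22,5.4,0,4.2]]]';python3 -m crank '[[[0,0,0,0,4.2],[0,0,-6,0,4.2],[0,0,-8,0,4.2],[0,0,-8,0,4.2]]]';python3 - <<'E'
from pan import *
g((420,295,220,0),(491,300,200,0),(491,300,200,90))
c=cam("scene"); W=cloud(c); z=W[...,2]; pucks(c,W,"s")
def arms(W,n):
    z=W[...,2]; a=W[(z>40)&(z<75)&(np.hypot(W[...,0]-491,W[...,1]-300)>55)&(np.hypot(W[...,0]-491,W[...,1]-300)<150)]
    b=W[(z>70)&(z<80)&(np.hypot(W[...,0]-491,W[...,1]-300)<50)]
    print(n,len(a),"L",a[a[:,1]>300].mean(0),"R",a[a[:,1]<300].mean(0),"collar",len(b),b.mean(0),(b.min(0)+b.max(0))/2)
arms(W,"s"); c=cam("top"); arms(cloud(c),"t"); save(c[0],"t7.png")
c=cam("scene"); save(cv2.resize(c[0][140:300,280:480],None,fx=4,fy=3.7),"s7.png")
E
```

```text
clock: 33.33
tool_pos: [578.1, 6.3, 171.1]
ee_rot: [0.0, 0.963, 0.27, 0.001]
contact_force: [0.4, -0.7, -0.2]
grip_width: 41.9
grip_force: 0.0
clock: 33.83
tool_pos: [578.4, 6.5, 251.7]
ee_rot: [-0.0, 0.963, 0.271, 0.002]
contact_force: [-1.1, 0.9, 0.0]
grip_width: 41.9
grip_force: 0.0
tcp [578.4   6.5 251.7] yang -58.6
(420, 295, 220, 0) -> [  1.5  -32.89   3.15] spin -1.023
(491, 300, 200, 0) -> [  7.82 -29.61   5.18] spin -1.023
(491, 300, 200, 90) -> [  7.82 -29.61   5.18] spin 0.548
s 229 L [546.67465548 377.0980279   46.21980163] R [477.98234412 214.80859311  48.26033236] collar 147 [492.19636486 302.34464985  76.65674592] [491.08644343 304.46773662  75.15439601]
t 227 L [554.47186002 374.75387653  45.3888291 ] R [477.06616254 210.52936444  47.40070673] collar 183 [491.10636366 301.81279153  75.2961225 ] [491.5033324  301.64078872  75.01074198]
```

View pics/s7.png

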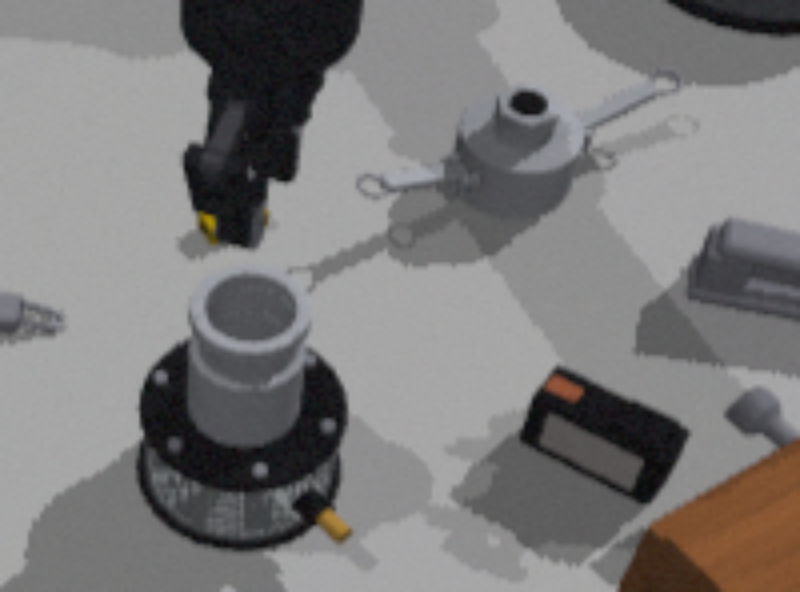

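```bash
python3 - <<'E'
from pan import *
g((480,230,230,-8.5))
E
```

```text
tcp [576.6   6.8 248.9] yang -58.6
(480, 230, 230, -8.5) -> [  3.39 -24.09   1.91] spin -0.874
```

```bash
python3 -m crank '[[[1,-6,0,-0.17,7],[1.8,-12,0,-0.35,7],[2.6,-18,0,-0.52,7],[3.4,-24,0,-0.7,7],[3.4,-24.1,1.9,-0.87,7],[3.4,-24.1,1.9,-0.87,7],[3.4,-24.1,1.9,-0.87,7]]]'; cat > coup.py <<'E'
from pan import *
def coup(W,n,ctr=(491,302)):
    z=W[...,2]; d=np.hypot(W[...,0]-ctr[0],W[...,1]-ctr[1])
    b=W[(z>71)&(z<80)&(d<30)]
    if len(b)<20: return print(n,"no collar")
    f=fit(b[:,:2]); rc=cv2.minAreaRect(b[:,:2].astype(np.float32)); hu=cv2.convexHull(b[:,:2].astype(np.float32))[:,0]
    print(n,"collar",len(b),b[:,2].mean(),(b.min(0)+b.max(0))/2,rc, "hullc",hu.mean(0))
    m=np.array(rc[0]); w={a:np.ptp(b[:,:2]@[np.cos(np.radians(a)),np.sin(np.radians(a))]) for a in range(-40,25,3)}
    print({a:round(float(v),1) for a,v in w.items()})
    for s in(1,-1):
        a=W[(z>38)&(z<95)&(d>52)&(d<130)&((W[...,1]-ctr[1])*s>abs(W[...,0]-ctr[0])*2)]
        if len(a)>10:
            a2=a.mean(0);u=np.linalg.svd(a-a2,full_matrices=False)[2][0]; v=a2[:2]-m; print("arm",s,len(a),a2,np.degrees(np.arctan2(v[1],v[0])),"axis",np.degrees(np.arctan2(u[1],u[0])),"elev",np.degrees(np.arcsin(u[2])))
E
python3 - <<'E'
from coup import *
g()
c=cam("wrist"); W=cloud(c); save(c[0],"w8.png"); coup(W,"w")
E
```

```text
clock: 34.85
tool_pos: [481.3, 228.6, 231.1]
ee_rot: [0.0, 0.761, 0.649, -0.0]
contact_force: [-0.2, 1.1, 0.4]
grip_width: 69.6
grip_force: 0.0
tcp [481.3 228.6 231.1] yang -9.0
w collar 2206 75.78194506723614 [491.25498778 301.67769708  75.75686075] ((491.2617492675781, 301.755126953125), (40.985740661621094, 35.44553756713867), 82.16517639160156) hullc [488.89258 302.4073 ]
{-40: 41.0, -37: 41.0, -34: 40.9, -31: 40.7, -28: 40.3, -25: 39.9, -22: 39.3, -19: 38.7, -16: 37.9, -13: 37.0, -10: 36.1, -7: 35.7, -4: 36.7, -1: 37.6, 2: 38.3, 5: 39.0, 8: 39.6, 11: 40.0, 14: 40.4, 17: 40.6, 20: 40.7, 23: 40.7}
arm 1 347 [502.9208444  375.76858443  39.16816314] 81.04794901814267 axis 86.37356150892595 elev 5.317103322466585
arm -1 1024 [477.90045193 214.52200323  45.81515209] -98.70818490697418 axis -98.54646125396523 elev 14.041646709656867
```

View pics/w8.png

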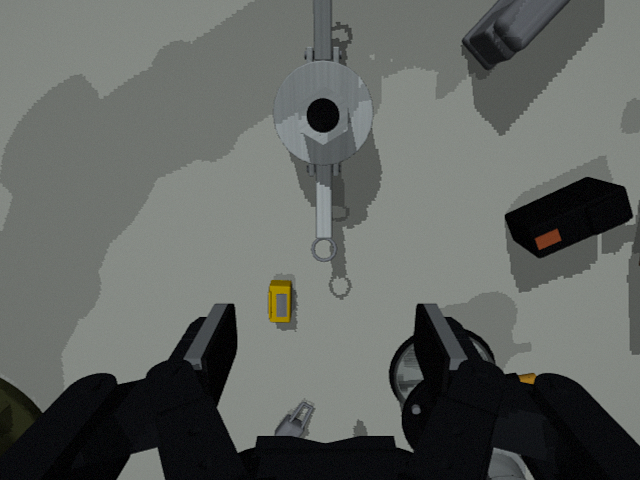

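```bash
python3 - <<'E'
from coup import *
s=r.sense(); i=r.camera_info("wrist"); R,_=cv2.Rodrigues(np.array(i["rvec"],float)); p=-R.T@np.array(i["tvec"]).reshape(3); print("cam in tool",R2(s["ee_rot"]).T@(p-s["tool_pos"]))
g((491.3,301.7,120,-8.3),(491.3,301.7,53,-8.3))
E
```

```text
cam in tool [ 7.98443755e+01  1.12557019e-02 -1.41937982e+02]
tcp [481.6 228.6 231.5] yang -9.0
(491.3, 301.7, 120, -8.3) -> [ 7.37 -0.2  11.14] spin -0.013
(491.3, 301.7, 53, -8.3) -> [ 7.37 -0.2  17.84] spin -0.013
```

```bash
python3 -m crank '[[[5,-0.1,0,-0.01,7],[7.37,-0.2,4,-0.01,7],[7.37,-0.2,10,-0.01,7],[7.37,-0.2,15,-0.01,7],[7.37,-0.2,17.5,-0.01,7],[7.37,-0.2,17.8,-0.01,7],[7.37,-0.2,17.8,-0.01,7],[7.37,-0.2,17.8,-0.01,0],[7.37,-0.2,17.8,-0.01,0],[7.37,-0.2,17.8,-0.01,0],[7.37,-0.2,17.8,-0.01,0],[7.37,-0.2,17.8,-0.01,0]]]'; python3 - <<'E'
from coup import *
g()
E
```

```text
clock: 36.4
tool_pos: [491.3, 303.6, 54.8]
ee_rot: [-0.0, 0.756, 0.655, 0.001]
contact_force: [0.7, -1.0, 5.8]
grip_width: 35.0
grip_force: 60.3
tcp [491.3 303.6  54.8] yang -8.2
```

```bash
python3 -m crank '[[[0,0,-5,0,0],[0,0,-10,0,0],[0,0,-15,0,0],[0,0,-21,0,0],[0,0,-21,0,0]]]'; python3 - <<'E'
from coup import *
g((579,6.5,265,0))
E
```

```text
clock: 37.02
tool_pos: [492.3, 303.8, 267.5]
ee_rot: [-0.0, 0.756, 0.655, 0.004]
contact_force: [0.9, -0.6, -5.4]
grip_width: 34.8
grip_force: 63.5
tcp [492.3 303.8 267.5] yang -8.2
(579, 6.5, 265, 0) -> [-28.19  12.82   0.13] spin -0.143
```

```bash
python3 -m crank '[[[-5,2.3,0,-0.05,0],[-10,4.6,0,-0.1,0],[-15,6.8,0,-0.143,0],[-20,9.1,0,-0.143,0],[-25,11.4,0,-0.143,0],[-28.2,12.8,0,-0.143,0],[-28.2,12.8,0,-0.143,0],[-28.2,12.8,0,-0.143,0],[-28.2,12.8,0,-0.143,0]]]'; python3 - <<'E'
from coup import *
g((579,6.5,224,0))
for n in("scene","top"):
    c=cam(n); W=cloud(c); z=W[...,2]
    a=W[(z>256)&(z<266)&(np.hypot(W[...,0]-579,W[...,1]-5)<44)]; print(n,len(a),fit(a[:,:2]),(a.min(0)+a.max(0))/2)
    if n=="scene": save(cv2.resize(c[0][60:300,240:480],None,fx=2.4,fy=2.4),"s9.png")
E
```

```text
clock: 38.15
tool_pos: [576.1, 7.6, 262.3]
ee_rot: [-0.001, 0.706, 0.708, -0.0]
contact_force: [-0.3, 0.8, -4.7]
grip_width: 34.7
grip_force: 63.4
tcp [576.1   7.6 262.3] yang 0.2
(579, 6.5, 224, 0) -> [-0.11  0.29  3.83] spin 0.003
scene 571 (array([576.791039  ,   7.84547545]), np.float64(30.99392727571044)) [575.62348369   6.68698383 261.01348038]
top 2 (array([ 730.00297702, 8126.23959354]), np.float64(8158.950136748079)) [565.81065118 -31.0581887  258.61199256]
```

View pics/s9.png

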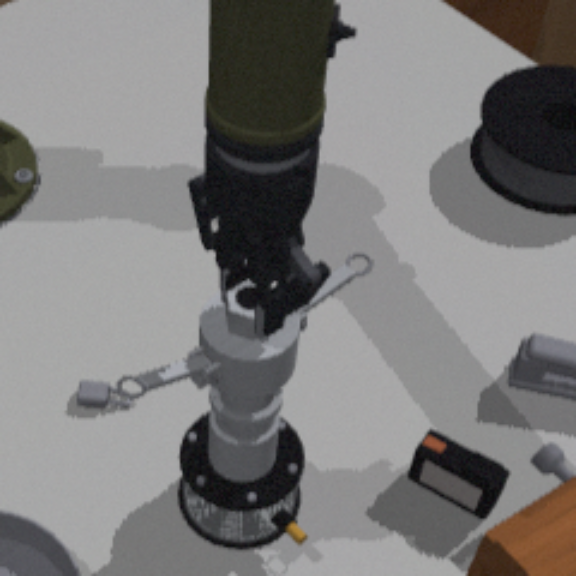

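```bash
python3 -m crank '[[[0,0.2,0,0,0],[0,0.2,2.0,0,0],[0,0.2,3,0,0],[0,0.2,3,0,0]]]'; python3 - <<'E'
from coup import *
g((579.3,7.3,179,0))
E
```

```text
clock: 38.75
tool_pos: [577.7, 5.7, 231.6]
ee_rot: [-0.001, 0.707, 0.707, -0.001]
contact_force: [1.5, -0.4, -5.6]
grip_width: 34.9
grip_force: 63.3
tcp [577.7   5.7 231.6] yang -0.0
(579.3, 7.3, 179, 0) -> [0.16 0.17 5.26] spin -0.0
```

```bash
python3 -m crank '[[[0.13,0.15,0,0,0],[0.13,0.15,0.6,0,0],[0.13,0.15,1.0,0,0],[0.13,0.15,1.4,0,0],[0.13,0.15,1.7,0,0],[0.13,0.15,1.7,0,0]]]'; python3 - <<'E'
from coup import *
g((579.3,7.3,179,0)); print(r.sense()["moment"])
E
```

```text
clock: 39.5
tool_pos: [580.1, 6.9, 216.0]
ee_rot: [-0.0, 0.707, 0.707, -0.0]
contact_force: [0.3, -0.3, -4.6]
grip_width: 34.9
grip_force: 63.4
tcp [580.1   6.9 216. ] yang -0.0
(579.3, 7.3, 179, 0) -> [ 0.04 -0.07  3.7 ] spin -0.0
[ 0.01840594  0.00859461 -0.0284357 ]
```

```bash
python3 -m crank '[[[0.02,-0.05,0.7,0,0],[0.02,-0.05,1.4,0,0],[0.02,-0.05,2.1,0,0],[0.02,-0.05,2.7,0,0],[0.02,-0.05,3.1,0,0],[0.02,-0.05,3.1,0,0]]]'; python3 - <<'E'
from coup import *
g((579.3,7.3,179,0)); print(r.sense()["moment"])
E
```

```text
clock: 40.25
tool_pos: [579.5, 7.1, 184.9]
ee_rot: [-0.0, 0.707, 0.707, -0.0]
contact_force: [-0.3, -0.6, -4.1]
grip_width: 35.1
grip_force: 63.4
tcp [579.5   7.1 184.9] yang -0.0
(579.3, 7.3, 179, 0) -> [ 0.02 -0.02  0.59] spin -0.0
[ 0.062902    0.00478823 -0.00148734]
```

```bash
python3 -m crank '[[[0,0,0.3,0,0],[0,0,0.5,0,0],[0,0,0.7,0,0],[0,0,0.8,0,0],[0,0,0.8,0,0]]]'
```

```text
clock: 40.88
tool_pos: [579.9, 7.2, 180.7]
ee_rot: [-0.001, 0.707, 0.707, 0.001]
contact_force: [-8.6, 1.0, 16.9]
grip_width: 34.4
grip_force: 66.2
```

```bash
python3 -m crank '[[[0,0,0.2,0,0],[0,0,0.4,0,0],[0,0,0.4,0,0]]]'; python3 -m crank '[[[0,0,-0.6,0,0],[0,0,-0.6,0,7],[0,0,-0.6,0,7],[0,0,-0.6,0,7],[0,0,-6,0,7],[0,0,-11,0,7],[0,0,-11,0,7]]]'; python3 - <<'E'
from coup import *
g()
for n in("scene","top"):
    c=cam(n); W=cloud(c); z=W[...,2]; d=np.hypot(W[...,0]-579,W[...,1]-6)
    for lo,hi,rr in((196,208,24),(171,181,42)):
        a=W[(z>lo)&(z<hi)&(d<rr)]
        if len(a)>5: print(n,len(a),np.median(a[:,2]),(a.min(0)+a.max(0))/2)
    for s in(1,-1):
        a=W[(z>140)&(z<215)&(d>56)&(d<130)&((W[...,1]-6)*s>2*abs(W[...,0]-579))]
        if len(a)>5: print("arm",s,len(a),a.mean(0),a[np.argmax(abs(a[:,1]))])
    if n=="scene": save(cv2.resize(c[0][60:300,240:480],None,fx=2.4,fy=2.4),"s10.png")
E
```

```text
clock: 41.25
tool_pos: [579.9, 7.1, 180.6]
ee_rot: [-0.002, 0.707, 0.707, 0.002]
contact_force: [-19.9, 3.1, 42.4]
grip_width: 34.8
grip_force: 69.3
clock: 42.12
tool_pos: [582.0, 6.6, 287.0]
ee_rot: [0.002, 0.707, 0.707, 0.003]
contact_force: [0.5, -0.4, -0.5]
grip_width: 70.0
grip_force: 0.0
tcp [582.    6.6 287. ] yang -0.0
scene 266 203.27827868837952 [580.39792744   8.76764413 201.71611997]
scene 647 177.13516467170356 [580.59555499   7.9179501  175.88281967]
arm 1 199 [582.41177449  93.78896869 167.87315129] [582.60569344 133.38644609 174.07382592]
arm -1 187 [580.48548088 -80.15532937 172.99188054] [ 574.84979732 -113.9587002   179.3199401 ]
top 11 175.0469472884837 [572.78233504 -31.00445244 174.84807937]
arm 1 25 [583.39218496 125.05291109 169.53977851] [586.28804665 131.0079371  168.78980846]
arm -1 155 [579.68043426 -79.9582648  171.25914781] [ 581.93456483 -116.00072167  178.16303298]
```

View pics/s10.png

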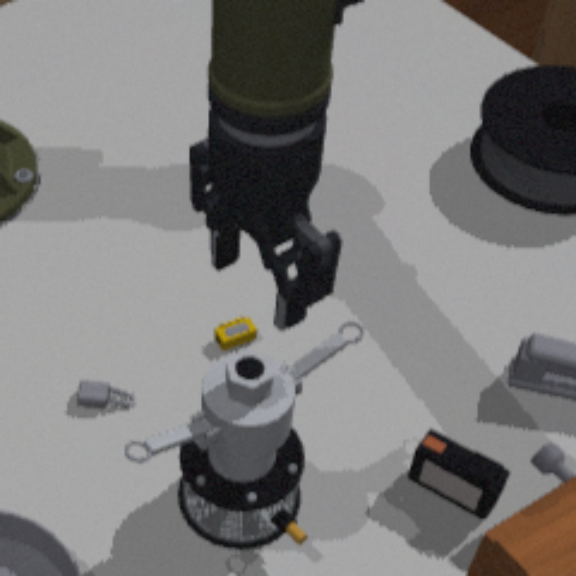

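```bash
python3 -m crank '[[[5,-0.2,0,0,0],[9.5,-0.2,0,0,0],[9.5,-0.2,0,0,0],[9.5,-0.2,5,0,0],[9.5,-0.2,8.5,0,0],[9.5,-0.2,8.5,0,0]]]'; python3 - <<'E'
from coup import *
g((580,102,125,0),(580,75,113,0),(580,70,112,0))
E
```

```text
clock: 42.98
tool_pos: [575.0, 101.0, 194.7]
ee_rot: [-0.001, 0.708, 0.707, -0.003]
contact_force: [-0.8, -0.6, 0.6]
grip_width: 0.0
grip_force: 0.0
tcp [575.  101.  194.7] yang -0.1
(580, 102, 125, 0) -> [0.12 0.54 6.97] spin -0.001
(580, 75, 113, 0) -> [-2.58  0.55  8.17] spin -0.001
(580, 70, 112, 0) -> [-3.08  0.56  8.28] spin -0.001
```

```bash
python3 -m crank '[[[0,0.3,0,0,0],[0,0.3,1.5,0,0],[0,0.3,2.5,0,0],[0,0.3,3.5,0,0],[0,0.3,4.5,0,0],[0,0.3,5.5,0,0],[0,0.3,6.5,0,0],[0,0.3,7.2,0,0],[0,0.3,7.4,0,0]]]'; python3 - <<'E'
from coup import *
g((580,102,118,0),(580,75,113,0),(580,70,112,0))
E
```

```text
clock: 44.1
tool_pos: [580.5, 101.9, 123.7]
ee_rot: [-0.0, 0.707, 0.707, -0.0]
contact_force: [0.4, 0.1, 1.8]
grip_width: -0.1
grip_force: 0.9
tcp [580.5 101.9 123.7] yang -0.0
(580, 102, 118, 0) -> [ 0.01 -0.05  0.57] spin -0.0
(580, 75, 113, 0) -> [-2.69 -0.05  1.07] spin -0.0
(580, 70, 112, 0) -> [-3.19 -0.05  1.17] spin -0.0
```

```bash
python3 -m crank '[[[0,0,0.5,0,0],[-0.4,0,0.9,0,0],[-0.9,0,1.1,0,0],[-1.3,0,1.15,0,0],[-1.7,0,1.15,0,0],[-2.1,0,1.15,0,0],[-2.5,0,1.15,0,0],[-2.8,0,1.15,0,0],[-3.0,0,1.15,0,0],[-3.1,0,1.15,0,0]]]'; python3 - <<'E'
from coup import *
g()
E
```

```text
clock: 45.35
tool_pos: [580.3, 74.2, 112.1]
ee_rot: [-0.002, 0.706, 0.708, 0.001]
contact_force: [0.7, 9.0, -5.6]
grip_width: 0.1
grip_force: 4.1
tcp [580.3  74.2 112.1] yang 0.1
```

```bash
python3 -m crank '[[[-0.3,0,0,0,0],[-0.5,0,0,0,0],[-0.7,0,0,0,0],[-0.7,0,0,0,0]]]'; python3 - <<'E'
from coup import *
c=cam("scene"); save(cv2.resize(c[0][100:300,270:470],None,fx=3,fy=3),"s11.png")
E
```

```text
clock: 45.85
tool_pos: [580.2, 71.2, 112.0]
ee_rot: [-0.003, 0.705, 0.709, 0.002]
contact_force: [0.3, 15.7, -4.8]
grip_width: -0.0
grip_force: 2.9
```

View pics/s11.png

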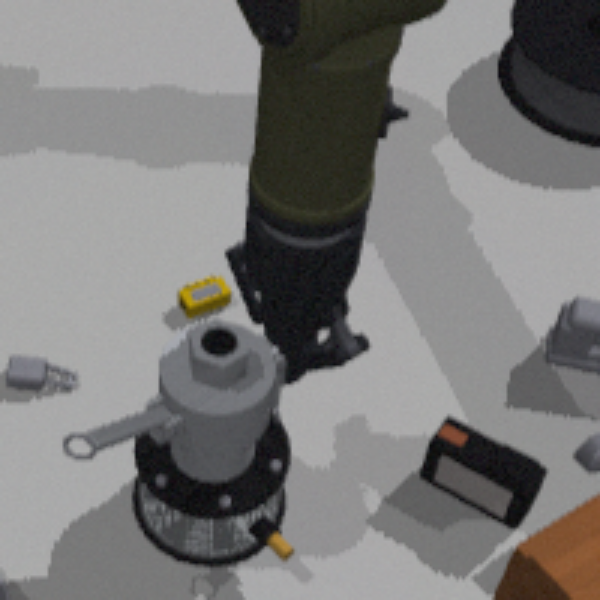

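```bash
python3 -m crank '[[[-0.3,0,0,0,0],[-0.5,0,0,0,0],[-0.5,0,0,0,0],[-0.5,0,0,0,0]]]'
```

```text
clock: 46.4
tool_pos: [580.4, 70.9, 112.0]
ee_rot: [-0.005, 0.704, 0.71, 0.004]
contact_force: [1.0, 22.2, -5.6]
grip_width: -0.1
grip_force: 3.6
```

```bash
python3 -m crank '[[[3,0,0,0,0],[3.5,0,-5,0,0],[3.5,0,-11,0,0],[-2.5,0,-13,0,0],[-8.5,0,-13,0,0],[-14.5,0,-13,0,0],[-15.8,0,-13,0,0],[-15.8,0,-12,0,0],[-15.8,0,-9,0,0],[-15.8,0,-9,0,0],[-15.8,0,-9,0,0]]]'; python3 - <<'E'
from coup import *
g((580,-88,123,0),(580,-58,112,0))
for n in("scene","top"):
    c=cam(n); W=cloud(c); z=W[...,2]; d=np.hypot(W[...,0]-579,W[...,1]-6)
    a=W[(z>80)&(z<150)&(d>42)&(d<100)&((W[...,1]-6)>2*abs(W[...,0]-579))]; print(n,len(a),a.mean(0) if len(a) else 0, np.percentile(a[:,1],[50,95,100]) if len(a) else 0)
E
```

```text
clock: 47.78
tool_pos: [581.2, -97.6, 203.1]
ee_rot: [0.0, 0.706, 0.708, -0.0]
contact_force: [0.1, -0.7, 0.6]
grip_width: -0.1
grip_force: 0.0
tcp [581.2 -97.6 203.1] yang 0.1
(580, -88, 123, 0) -> [ 0.96 -0.11  8.01] spin 0.002
(580, -58, 112, 0) -> [ 3.97 -0.11  9.1 ] spin 0.002
scene 32 [588.06382229  58.39274542 110.16828092] [58.82150162 61.20428614 63.0638734 ]
top 10 [574.96219358  57.92535724 101.70190127] [58.23159968 60.27397526 60.71622882]
```

```bash
python3 -m crank '[[[0.95,-0.1,0,0,0],[0.95,-0.1,1.5,0,0],[0.95,-0.1,2.7,0,0],[0.95,-0.1,3.8,0,0],[0.95,-0.1,4.8,0,0],[0.95,-0.1,5.8,0,0],[0.95,-0.1,6.8,0,0],[0.95,-0.1,7.6,0,0],[0.95,-0.1,8,0,0],[0.95,-0.1,8,0,0]]]'; python3 - <<'E'
from coup import *
g((580,-58,112,0),(580,-53,112,0))
E
```

```text
clock: 49.12
tool_pos: [579.6, -89.5, 122.4]
ee_rot: [0.0, 0.707, 0.707, -0.0]
contact_force: [-0.2, -1.3, 1.1]
grip_width: 0.1
grip_force: 0.6
tcp [579.6 -89.5 122.4] yang -0.0
(580, -58, 112, 0) -> [3.15 0.04 1.04] spin -0.0
(580, -53, 112, 0) -> [3.65 0.04 1.04] spin -0.0
```

```bash
python3 -m crank '[[[0,0,0.5,0,0],[0.4,0,0.9,0,0],[0.9,0,1.0,0,0],[1.4,0,1.05,0,0],[1.8,0,1.05,0,0],[2.2,0,1.05,0,0],[2.6,0,1.05,0,0],[3.0,0,1.05,0,0],[3.3,0,1.05,0,0],[3.6,0,1.05,0,0],[3.8,0,1.05,0,0],[3.8,0,1.05,0,0]]]'; python3 -m crank '[[[0.2,0,0,0,0],[0.4,0,0,0,0],[0.4,0,0,0,0]]]'
```

```text
clock: 50.62
tool_pos: [578.9, -59.3, 111.9]
ee_rot: [0.004, 0.709, 0.705, -0.004]
contact_force: [1.8, -18.1, -5.5]
grip_width: 0.2
grip_force: 3.6
clock: 51.0
tool_pos: [578.8, -59.2, 112.1]
ee_rot: [0.006, 0.71, 0.704, -0.005]
contact_force: [2.8, -24.0, -8.8]
grip_width: 0.3
grip_force: 4.5
```

```bash
python3 -m crank '[[[-3.5,0,0,0,0],[-4,0,-5,0,0],[-4,0,-11,0,0],[-6,-5,-17,0,0],[-8,-11,-17,0,0],[-8,-15,-17,0,0],[-8,-15,-17,0,0]]]'; python3 - <<'E'
from coup import *
g()
for n in("scene","top"):
    c=cam(n); W=cloud(c); z=W[...,2]; d=np.hypot(W[...,0]-579,W[...,1]-6)
    for s in(1,-1):
        a=W[(z>80)&(z<150)&(d>42)&(d<100)&(s*(W[...,1]-6)>2*abs(W[...,0]-579))]; print(n,s,len(a),np.percentile(a[:,1]*s,[50,95]) if len(a) else 0)
    a=W[(z>196)&(z<208)&(d<24)]; print(len(a),np.median(a,0) if len(a) else 0)
    dd=np.hypot(W[...,0]-548,W[...,1]+270); a=W[(z>35)&(z<41)&(dd<112)&(dd>88)]; print(n,"panrim",fit(a[:,:2])); pucks(c,W,n)
    if n=="scene": save(cv2.resize(c[0][130:400,170:470],None,fx=2.6,fy=2.2),"s12.png")
E
```

```text
clock: 51.88
tool_pos: [427.6, -124.4, 280.8]
ee_rot: [-0.002, 0.705, 0.709, -0.002]
contact_force: [0.4, 0.4, -0.7]
grip_width: 0.3
grip_force: 0.0
tcp [ 427.6 -124.4  280.8] yang 0.3
scene 1 32 [61.67646403 64.80937744]
scene -1 117 [45.73220289 48.00019529]
265 [581.81195867   7.32014862 203.53522947]
scene panrim (array([ 546.91636885, -267.22153125]), np.float64(97.64367293375156))
top 1 11 [60.81448256 63.180397  ]
top -1 19 [46.87856708 50.86195611]
219 [579.72893645   6.71148795 201.70597123]
top panrim (array([ 549.39546167, -269.62824211]), np.float64(97.03219930107544))
```

View pics/s12.png

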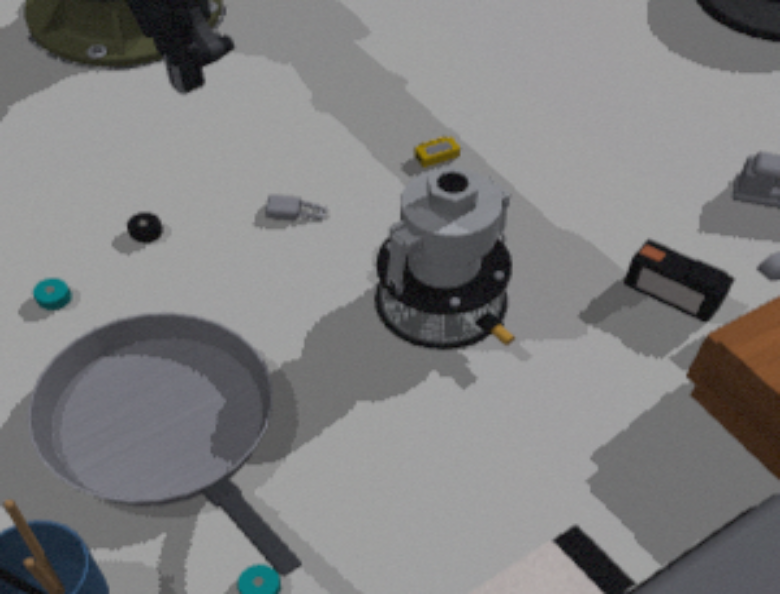

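```bash
python3 - <<'E'
from cell import r
print(r.finish_job())
E
```

```text
the job is handed in; nothing more can be done
None
```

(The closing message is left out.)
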